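# Load the engraver

## Task

Swing the little engraver's door wide open by its handle, about square to the front of the machine or further, and leave it open. Then set the rectangular pallet with its brass blank into the rectangular pocket in the machine's bed and press it fully home, right way up, so that its plate lies flush. Leave the round carrier and the glass jar where they stand.

Things in the scene. Friction and masses are not known exactly. Their poses are not given: they have to be found in the camera images.
- door (a joint): Side-hinged door, rad: 0 shut, positive open, stop 1.75; stays put. Hinge upright at the case's front left edge seen from the robot; the free edge swings towards the robot, then left (clockwise from above). Green panel 218 wide, 10 thick, 18 to 126 mm above the bench; a clear roof fixed to its top (118 to 127 mm high) reaches 128 mm back and covers the pocket when shut.
- door_handle (a point): On the axis of the door's handle, 120 mm above the bench: an upright round steel bar, 11 mm thick, from 54 to 130 mm above the bench, its axis 35 mm off the panel's outer face and 175 mm along the panel from the hinge, with a thin stay to the panel near each end (upper one about 120 mm high). Axes turn with the door; with it shut they are the engraver's.
- door_hinge (a point): Point on the door's upright hinge axis, 125 mm above the bench. In the door's own axes (the engraver's when shut) the handle lies at x -45 mm, y -175 mm from here.
- engraver: Fixed green desktop machine, 250 x 220 mm (x, y), 115 mm high without the door; origin under its centre; x from its front (door side, facing the robot) to its back, z up. The front half is an open bay 125 mm deep, 204 mm wide, floored by an aluminium bed 70 mm above the bench, between 8 mm side walls and the rear housing, all 115 mm high.
- pocket (a point): Centre of the floor of the rectangular pocket in the bed: 58 mm above the bench, 12 mm below the bed's top face; 60 mm along its x (machine front to back) by 84 mm along its y, with a 2 mm chamfer. 65 mm in front of the engraver's centre. Axes are the engraver's.
- pallet: Loose aluminium plate 56 mm (its x) x 80 mm (its y) x 12 mm thick with a brass block fixed upright on its middle, 30 mm (x) x 44 mm (y) x 30 mm tall, so 42 mm high in all, about 0.4 kg. Origin at the centre of the plate's underside. Stands on the bench to the right; either way round fits the pocket.
- round_carrier: The same brass block (30 x 44 x 30 mm) on a round aluminium plate, 82 mm across, 12 mm thick. Origin at the centre of its underside. Does not fit the pocket; may stand in either of two places on the right, the pallet in the other. To be left alone.
- jar: Glass jar with a steel lid, 60 mm across, 85 mm high, origin under its centre. To be left alone.
Things that resemble listed ones, but are neither listed nor needed, are in the scene too. Leave any turquoise look-alike of the pallet alone.

How it is judged:
By the outcome, as a careful person would: the job done as asked, in the order asked, and still so for the second after the job is handed in, with the robot touching nothing.
It also fails if it takes over 67 s, if anything falls off the work surface, if the arm or the gripper's body presses on something with over 40 N, if the wrist force passes 120 N, or if a joint passes its speed limit or range.

## Robot

A 6-joint arm with a two-finger parallel gripper is mounted at the origin on the work surface. World frame = base frame: x ahead of the robot, y to its left, z up, the work surface at z = 0. Lengths are in mm, angles in rad, forces in N, time in s.
With the tool pointing down it reaches from about 350 to 875 mm from the base axis. Payload 15.5 kg.
Tool frame: the origin (TCP) lies at the very end of the fingers, on their centre line; the grasp point (between the pads) lies 19 mm behind it; z points along the fingers, y is the direction in which the jaws open and shut (so a half turn about z gives the same grasp; the last joint's range is limited). The gripper opens to 85 mm and grips with 20 to 120 N. Pads are 22 mm wide; open, the fingers measure 114 mm over their backs; the gripper's body (76 mm by 85 mm) begins 54 mm behind the grasp point. The pads swing forward as they close: fully open they stand 13 mm farther back than shut.
Start: joints at [-1.218, 0.494, 1.345, -0, 1.302, -0.096], TCP at [270.616, -563.377, 202.577] pointing down, gripper open.
Joint ranges: [-2.91, 2.91], [-0.82, 2.16], [0.22, 2.67], [-1.22, 4.37], [0.12, 2.79], [-3.08, 3.08]. Speed limits (rad/s): [1.89, 1.89, 2.57, 3.01, 3.01, 3.01].

## Interface

Orientations are given as a unit quaternion [x, y, z, w].
In Python, from bench import * gives the robot as it stands. The module is installed in compiled form; this text tells all that it offers. Calls block until the motion is done:
- movep(position, orientation): joint-space move of the TCP to a pose.
- movel(position, ori=None, max_speed=150): straight line of the TCP; ori=None keeps the orientation; max_speed is the mean speed in mm/s.
- move_j(angles): joint-space move.
- open_gripper() and grasp(grip_force=None): open the fingers fully, or close them until they stop; grip_force is the grip in N (None keeps the last).
- sleep(seconds).
- inverse_kinematics(position, orientation): joint angles nearest the present ones, or None.
- grab_frame(name): name is "scene" or "top"; returns the picture (384x512x3 uint8, blue, green, red); there is no depth.
- camera_model(name): a dict with "intrinsics" (3x3 intrinsics, pixels), "R" (3x3) and "t" (3): a world point X has camera coordinates R X + t. Camera axes: x right, y down, z forward; pixel columns grow to the right and rows downward; lengths in mm; the calibration is good to about 2 mm. A picture is of the moment at which its call begins. camera_model takes no time and is no camera call.
A pose or a line that the arm cannot do raises MotionError and nothing moves.
- finish_job(): hands the job in, once; it reports no verdict.
Trained networks look in the newest picture that a camera, given by its name, has taken for a name from the list of things; names that differ only in an ending like _2 or _b are one class to them, and where a whole thing is asked for, a point or a joint stands for the part that bears it (a point fixed in the world has none). Each returns a list of dicts, best first, with "confidence" (0 to 1); they miss things now and then, are a little off and sometimes report something else, mostly with a low value. They report only what shows in the picture. A call takes as long as a camera call. They do not tell look-alikes from the thing itself.
- trace(camera, name): "pixels" (384x512 bool, what is visible of it) and "bbox" ([left, top, right, bottom] in pixels, round what is visible of it).
- tip_of(camera, name): "location" ([column, row] in pixels: a listed point, or the origin of a listed thing).
Readings, each from a call of its own:
- get_time(): time.
- get_joint_positions(): joint angles.
- get_qvel(): joint speeds.
- get_tau(): joint torques, N m.
- get_tcp_pos(): TCP position.
- get_tool_rot(): TCP orientation.
- get_force(): force on the tool from outside, world axes, zero at the start.
- get_torque(): the same for the moment, N m.
- get_opening(): finger opening in mm.
Only numpy, scipy, OpenCV 4.12 (cv2) and the standard library are available. Lean on these libraries where they do the work, as an engineer would, in place of code of your own. Each camera call takes 0.05 s, during which the arm holds its last target. There are 200 camera calls.

## Working session

There is one attempt and no reset: what is moved stays moved. The work goes in short steps, each a Python script; the robot and the scene stay as the last script left them, time stands still between calls to the robot, and variables do not carry over. Pictures are saved under pics/ and viewed, about 8 in all and at most 12, crops included, and the job is handed in when it is done.

```bash
mkdir -p pics; python3 - <<'E'
from bench import *
import cv2,numpy as np
a=grab_frame("scene");b=grab_frame("top")
cv2.imwrite("pics/s0.png",a);cv2.imwrite("pics/t0.png",b)
for c in("scene","top"):
  m=camera_model(c);print(c,np.round(m["intrinsics"],1).tolist(),np.round(m["R"],3).tolist(),np.round(m["t"],1).tolist())
  for n in("door_handle","door_hinge","engraver","pocket","pallet","round_carrier","jar"):
    print(n,[(np.round(d["location"],1).tolist(),round(d["confidence"],2)) for d in tip_of(c,n)],[(d["bbox"],round(d["confidence"],2)) for d in trace(c,n)] if n in("pallet","round_carrier","jar") else "")
print(get_time())
E
```

```text
scene [[373.0, 0.0, 252.2], [0.0, 373.0, 193.4], [0.0, 0.0, 1.0]] [[0.295, 0.955, -0.014], [0.795, -0.254, -0.552], [-0.531, 0.151, -0.834]] [-23.6, -401.4, 1361.4]
door_handle [([299.5, 183.6], 0.88)] 
door_hinge [([371.3, 184.1], 0.88), ([196.3, 198.8], 0.59)] 
engraver [([338.4, 261.6], 0.9)] 
pocket [([334.0, 229.1], 0.91), ([138.2, 178.1], 0.39)] 
pallet [([169.3, 250.6], 0.82), ([137.6, 220.9], 0.69)] [([154.9, 238.8, 187.9, 264.9], 0.78)]
round_carrier [([194.1, 196.8], 0.8)] [([181.3, 184.9, 210.1, 207.9], 0.63)]
jar [([140.5, 180.5], 0.64)] [([122.2, 155.6, 146.5, 188.3], 0.73)]
top [[453.3, 0.0, 261.1], [0.0, 453.3, 190.7], [0.0, 0.0, 1.0]] [[0.006, -1.0, 0.008], [-0.999, -0.006, -0.046], [0.046, -0.008, -0.999]] [-159.1, 538.3, 1275.3]
door_handle [([210.5, 177.6], 0.89)] 
door_hinge [([144.3, 158.9], 0.71)] 
engraver [([192.8, 114.6], 0.95), ([356.4, 261.7], 0.71)] 
pocket [] 
pallet [([364.6, 211.9], 0.96), ([340.0, 175.2], 0.94)] [([354.9, 200.7, 376.3, 227.8], 0.67), ([325.2, 163.5, 358.6, 183.8], 0.61), ([144.6, 109.6, 236.1, 181.9], 0.25)]
round_carrier [([304.9, 227.6], 0.71)] [([293.6, 215.0, 321.9, 243.5], 0.77)]
jar [([357.0, 265.6], 0.86)] [([349.7, 254.6, 379.3, 275.1], 0.96)]
1.1
```

```bash
python3 - <<'E'
import cv2,numpy as np
t=cv2.imread("pics/t0.png");s=cv2.imread("pics/s0.png")
cv2.imwrite("pics/tc.png",cv2.resize(t[80:300,120:400],None,fx=2.7,fy=2.7,interpolation=cv2.INTER_CUBIC))
cv2.imwrite("pics/sc.png",cv2.resize(s[130:300,100:420],None,fx=2.4,fy=2.4,interpolation=cv2.INTER_CUBIC))
E
```

```text
(no output)
```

View pics/tc.png

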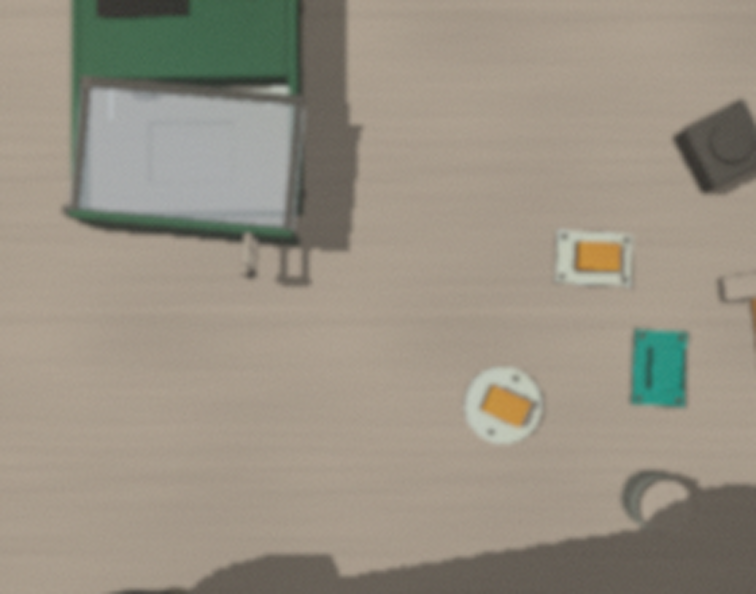

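View pics/sc.png

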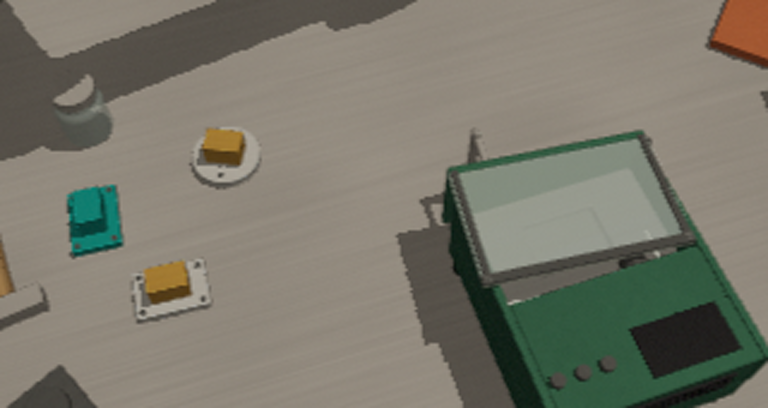

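```bash
cat > h.py <<'E'
from bench import *
import cv2,numpy as np
from scipy.optimize import least_squares
from scipy.spatial.transform import Rotation as Ro
def proj(c,X):
  m=camera_model(c);p=(np.array(m["R"])@np.atleast_2d(X).T).T+np.array(m["t"]).ravel();p=p@np.array(m["intrinsics"]).T;return p[:,:2]/p[:,2:]
def unproj(c,uv,z):
  m=camera_model(c);R=np.array(m["R"]);C=-R.T@np.array(m["t"]).ravel()
  d=(R.T@np.linalg.inv(m["intrinsics"])@np.c_[np.atleast_2d(uv),np.ones(len(np.atleast_2d(uv)))].T).T
  return C+d*((z-C[2])/d[:,2])[:,None]
def rz(a):c,s=np.cos(a),np.sin(a);return np.array([[c,-s,0],[s,c,0],[0,0,1]])
def pts(p):  # engraver x,y,yaw, door angle -> named points
  o=np.array([p[0],p[1],0]);E=rz(p[2]);hl=None
  return o,E
def quat(jaw):  # tool down, jaws (tool y) along world angle jaw
  y=np.array([np.cos(jaw),np.sin(jaw),0]);z=np.array([0,0,-1.]);return Ro.from_matrix(np.c_[np.cross(y,z),y,z]).as_quat()
E
python3 - <<'E'
from h import *
t=cv2.imread("pics/t0.png");s=cv2.imread("pics/s0.png")
obs=[("scene","h",(299.5,183.6)),("scene","i",(371.3,184.1)),("scene","o",(338.4,261.6)),("scene","p",(334,229.1)),("top","h",(210.5,177.6)),("top","i",(144.3,158.9)),("top","o",(192.8,114.6))]
def P(p,n):
  o=np.array([p[0],p[1],0]);E=rz(p[2]);hi=np.array([p[4],p[5],125.])
  l={"o":[0,0,0],"p":[-65,0,58],"i":hi,"h":hi+rz(-p[3])@[-45,-175,-5]}[n];return o+E@np.array(l)
def f(p):return np.r_[np.concatenate([proj(c,P(p,n))[0]-uv for c,n,uv in obs]),(p[4]+125)/4,(p[5]-107)/3]
for c,n,uv in obs:print(c,n,np.round(unproj(c,uv,{"o":0,"p":58,"i":125,"h":120}[n])[0],0))
r=least_squares(f,[700,150,0,.1,-125,107],loss="soft_l1");print(np.round(r.x,3),np.round(r.fun,1))
np.save("eng.npy",r.x)
p=r.x
for n in "ohip":print(n,np.round(P(p,n),1))
# pallet
import sys
for c,img,ctr in(("top",t,(340,175)),("scene",s,(170,250))):
  hsv=cv2.cvtColor(img,cv2.COLOR_BGR2HSV)
  x0,y0=ctr[0]-26,ctr[1]-24;w=hsv[y0:y0+48,x0:x0+52]
  br=((w[...,1]>130)&(w[...,0]>8)&(w[...,0]<30));wh=(w[...,1]<40)&(w[...,2]>175)
  for nm,m in(("plate",br|wh),("brass",br)):
    m=cv2.morphologyEx(m.astype(np.uint8),cv2.MORPH_CLOSE,np.ones((3,3)))
    k=max(cv2.findContours(m,0,2)[0],key=cv2.contourArea)[:,0]+[x0,y0]
    q=unproj(c,k,12 if nm=="plate" else 42)[:,:2].astype(np.float32)
    print(c,nm,cv2.minAreaRect(q))
def ln(img,c,X,col):
  cv2.polylines(img,[np.int32(proj(c,X)*3)],True,col,1)
out=[]
for c,img,(a,b) in(("top",t,(125,80)),("scene",s,(270,150))):
  im=cv2.resize(img,None,fx=3,fy=3,interpolation=cv2.INTER_CUBIC);o=np.array([p[0],p[1],0]);E=rz(p[2])
  B=lambda xs,ys,z:[o+E@np.array([x,y,z]) for x,y in((xs[0],ys[0]),(xs[1],ys[0]),(xs[1],ys[1]),(xs[0],ys[1]))]
  ln(im,c,B((-125,125),(-110,110),115),(0,0,255));ln(im,c,B((-95,-35),(-42,42),70),(255,0,0))
  hi=np.array([p[4],p[5],125])
  ln(im,c,[o+E@(hi+rz(-p[3])@np.array(v)) for v in((-10,0,2),(-10,-218,2),(118,-218,2),(118,0,2))],(0,255,255))
  ln(im,c,[P(p,"h")+[0,0,10],P(p,"h")-[0,0,66]],(255,0,255))
  out.append(im[b*3:b*3+390,a*3:a*3+390])
cv2.imwrite("pics/ov.png",np.hstack(out))
E
```

```text
scene h [551. -15. 120.]
scene i [612. 157. 125.]
scene o [739.  32.   0.]
scene p [673.  38.  58.]
top h [568. -23. 120.]
top i [615. 149. 125.]
top o [759.  43.   0.]
[ 7.39697e+02  3.75330e+01 -3.50000e-02 -4.00000e-03 -1.28139e+02
  1.09694e+02] [-0.5  4.7 -1.4  1.6  2.  -0.5  0.7  0.3 -0.3  1.  -1.  -0.2  1.7  6.6
 -0.8  0.9]
o [739.7  37.5   0. ]
h [565.  -21.9 120. ]
i [615.4 151.6 125. ]
p [674.7  39.8  58. ]
top plate ((585.8847045898438, -379.4338684082031), (76.25135803222656, 54.8275260925293), 86.803955078125)
top brass ((584.6464233398438, -379.44818115234375), (25.160005569458008, 42.00028610229492), 0.3756382465362549)
scene plate ((570.945556640625, -382.023681640625), (44.88969039916992, 42.78457260131836), 86.65711975097656)
scene brass ((586.8368530273438, -378.8030090332031), (43.39577865600586, 41.36076736450195), 86.65721130371094)
```

View pics/ov.png

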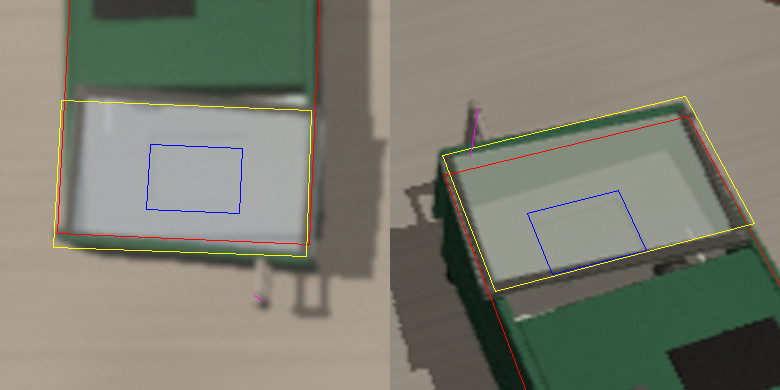

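The top picture shows the pallet candidates: the white rectangular plate with a brass block at (340,175), the turquoise look-alike at (364,217) and the round carrier at (305,229). I choose (340,175). In the overlay the fitted handle and door angle are slightly off, because the door is ajar by roughly 0.1 rad. I'll check the handle and pallet in one close crop.

```bash
python3 - <<'E'
from h import *
t=cv2.imread("pics/t0.png");s=cv2.imread("pics/s0.png")
out=[]
def crop(img,c,a,b,segs):
  k=8;im=cv2.resize(img[b:b+48,a:a+48],None,fx=k,fy=k,interpolation=cv2.INTER_CUBIC)
  for X,col in segs:cv2.polylines(im,[np.int32((proj(c,X)-[a,b]+.5)*k)],False,col,1)
  out.append(im)
bar=[([[558,-21,130],[558,-21,54]],(255,0,255))]
crop(t,"top",t.shape[1]*0+190,150,bar);crop(s,"scene",280,160,bar)
R=rz(np.deg2rad(-3.2));o=np.array([586,-379.4,0])
def bx(a,b,z):return [o+R@np.array([x,y,z]) for x,y in((-a,-b),(a,-b),(a,b),(-a,b),(-a,-b))]
sg=[(bx(28,40,12),(255,0,0)),(bx(15,22,42),(0,0,255))]
crop(t,"top",316,150,sg);crop(s,"scene",146,227,sg)
cv2.imwrite("pics/hc.png",cv2.resize(np.vstack([np.hstack(out[:2]),np.hstack(out[2:])]),(590,590)))
E
```

```text
(no output)
```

View pics/hc.png

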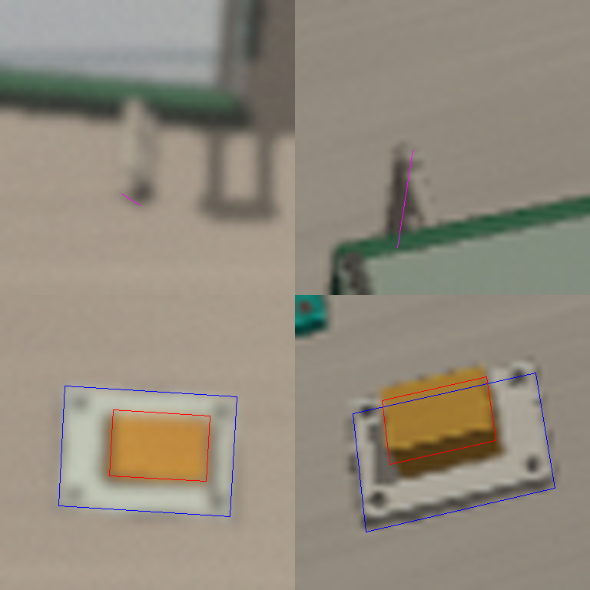

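Top-left and top-right show the bar about 4 mm to the −y side of my guess, so the handle is at about (559.5, −24.5). The lower crops confirm a white rectangular plate with a brass block, which is the pallet, at about (584, −380). Next I grip the handle and plan the swing.

```bash
python3 - <<'E'
from h import *
H=np.array([613.5,148.]);L=np.array([-45,-175.])
a0=0.075
def hp(a):return H+rz(-a)[:2,:2]@L
print(hp(a0))
for off in(np.pi/2,-np.pi/2):
  for a in(a0,.6,1.1,1.7):
    q=inverse_kinematics([*hp(a),93.],quat(off-a));print(off,a,None if q is None else np.round(q,2))
E
```

```text
[555.51380441 -23.13620634]
1.5707963267948966 0.075 [-0.15  0.53  1.64 -0.    0.97 -1.64]
1.5707963267948966 0.6 [-0.06  0.45  1.83 -0.    0.87 -1.04]
1.5707963267948966 1.1 [ 0.11  0.42  1.89 -0.    0.83 -0.36]
1.5707963267948966 1.7 [ 0.33  0.46  1.79 -0.    0.89  0.46]
-1.5707963267948966 0.075 [-0.15  0.53  1.64 -0.    0.97  1.5 ]
-1.5707963267948966 0.6 [-0.06  0.45  1.83 -0.    0.87  2.11]
-1.5707963267948966 1.1 [ 0.11  0.42  1.89 -0.    0.83  2.78]
-1.5707963267948966 1.7 [ 0.33  0.46  1.79 -0.    0.89 -2.68]
```

```bash
python3 - <<'E'
from h import *
q=quat(np.pi/2-.08)
movep([558.5,-24,215],q);print(get_time())
movel([558.5,-24,93],max_speed=120);print(get_force())
grasp(20);sleep(.2);print(get_opening(),get_force(),get_tcp_pos(),get_time())
cv2.imwrite("pics/g.png",cv2.resize(grab_frame("scene")[120:300,240:420],None,fx=3,fy=3))
E
```

```text
3.2917
[-0.32602848  0.87997929 -0.3931574 ]
8.550201457127718 [ 5.21310963e+00  1.54126011e+01 -3.02191994e-03] [559.37005164 -22.51652987  93.22053158] 5.3583
```

View pics/g.png

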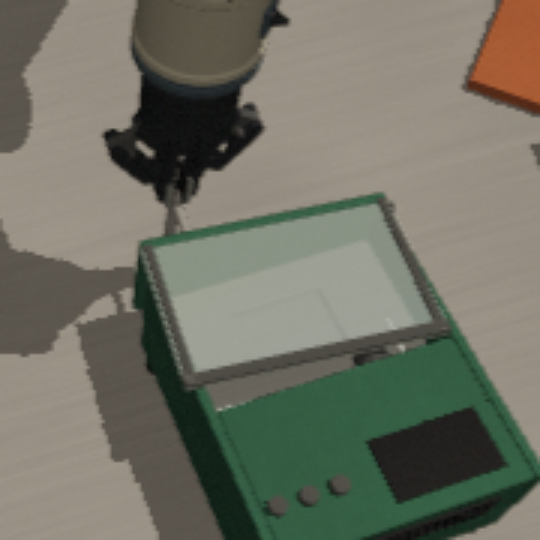

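The gripper holds the bar at crop (175,205), but the opening reads 8.5 mm against an 11 mm bar. It may be at the pad edge, so I'll regrip 5 mm deeper and compare.

```bash
python3 - <<'E'
from h import *
open_gripper();print(get_force())
movel([564,-21,93],max_speed=100);print(get_force())
grasp(20);sleep(.2);print(get_opening(),get_force(),get_tcp_pos(),get_time())
E
```

```text
[ 0.17586585 -0.51543465  0.60826435]
[-0.18190532 -0.07179766  0.00717323]
8.709628690465228 [ -2.48785137 -11.14464393   3.12381795] [563.51832025 -22.16867508  93.05170113] 7.275
```

```bash
python3 - <<'E'
from h import *
H=np.array([616.5,149.5]);T0=np.array([563.5,-22.0]);a0=.08
grasp(60);e=0
for d in np.r_[.06,.14,.25:1.6:.15]:
  v=rz(-d)[:2,:2]@(T0-H);u=v/np.linalg.norm(v)
  p=H+v+u*e
  try: movel([*p,93],quat(np.pi/2-a0-d),max_speed=110)
  except MotionError as x: print("ME",x);break
  f=get_force();fr=f[:2]@u;ft=f[:2]@[u[1],-u[0]];g=get_opening()
  print(round(d,2),np.round(p),"fr %.1f ft %.1f fz %.1f g %.1f e %.1f"%(fr,ft,f[2],g,e),np.round(get_tcp_pos()[:2]-p,1))
  if np.linalg.norm(f)>60 or g<6:print("stop");break
  e+=np.clip(.06*fr,-3,3)
print(get_time())
cv2.imwrite("pics/d1.png",grab_frame("scene"))
E
```

```text
0.06 [553. -19.] fr 2.5 ft 0.6 fz 2.3 g 6.2 e 0.0 [-0.4  0. ]
0.14 [540. -13.] fr -2.2 ft 0.3 fz 3.3 g 6.1 e 0.1 [0.  0.3]
0.25 [523.  -4.] fr -2.9 ft 1.0 fz 2.5 g 5.8 e 0.0 [0.4 0.3]
stop
8.3583
```

View pics/d1.png

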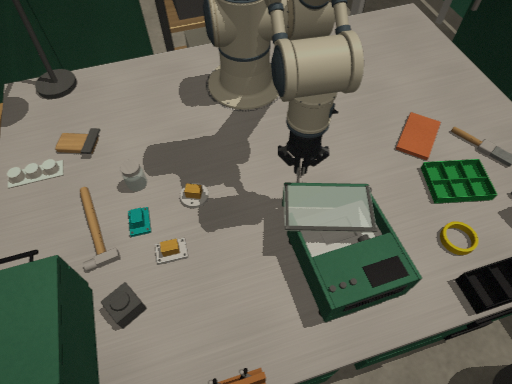

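The picture shows the door following the gripper, now ajar about 0.3 rad with low forces. I continue.

```bash
python3 - <<'E'
from h import *
H=np.array([616.5,149.5]);T0=np.array([563.5,-22.0]);a0=.08
e=-.2
for d in np.r_[.42,.62,.82,1.02,1.2,1.38,1.56]:
  v=rz(-d)[:2,:2]@(T0-H);u=v/np.linalg.norm(v)
  p=H+v+u*e
  movel([*p,93],quat(np.pi/2-a0-d),max_speed=110)
  f=get_force();fr=f[:2]@u;ft=f[:2]@[u[1],-u[0]];g=get_opening()
  print(round(d,2),np.round(p),"fr %.1f ft %.1f fz %.1f g %.1f e %.1f"%(fr,ft,f[2],g,e))
  if np.linalg.norm(f)>60 or g<3:print("stop");break
  e+=np.clip(.06*fr,-3,3)
else:
  open_gripper();print(get_force());p=get_tcp_pos()
  movel([p[0],p[1],190],max_speed=200)
  q=quat(np.pi/2)
  movep([480,-300,230],q)
print(get_time())
a=grab_frame("scene");b=grab_frame("top")
cv2.imwrite("pics/s2.png",a);cv2.imwrite("pics/t2.png",b)
for c in("scene","top"):
  for n in("door_handle","door_hinge","engraver","pocket","pallet"):
    print(c,n,[(np.round(x["location"],1).tolist(),round(x["confidence"],2)) for x in tip_of(c,n)])
o=[cv2.resize(b[90:230,110:250],None,fx=2.8,fy=2.8,interpolation=2),cv2.resize(a[165:305,270:410],None,fx=2.8,fy=2.8,interpolation=2)]
cv2.imwrite("pics/c2.png",np.hstack(o))
E
```

```text
0.42 [498.  15.] fr -6.2 ft 0.4 fz 2.5 g 5.5 e -0.2
0.62 [474.  41.] fr -5.6 ft 1.3 fz 1.6 g 5.8 e -0.6
0.82 [456.  72.] fr -4.9 ft 0.3 fz 0.8 g 5.8 e -0.9
1.02 [444. 105.] fr -5.0 ft 0.5 fz 0.8 g 5.9 e -1.2
1.2 [439. 137.] fr -5.9 ft 0.9 fz 2.1 g 6.2 e -1.5
1.38 [440. 169.] fr -6.3 ft 1.3 fz 4.0 g 6.0 e -1.9
1.56 [447. 200.] fr -4.6 ft 1.4 fz 4.6 g 6.3 e -2.2
[ 0.25654319 -0.73278168  0.01983787]
15.2667
scene door_handle [([359.0, 130.3], 0.97)]
scene door_hinge [([371.7, 184.4], 0.61)]
scene engraver [([342.8, 264.8], 0.62)]
scene pocket [([335.2, 231.0], 0.58)]
scene pallet [([171.2, 250.3], 0.81), ([134.9, 223.4], 0.62)]
top door_handle [([126.0, 220.2], 0.58)]
top door_hinge [([145.9, 157.5], 0.9)]
top engraver [([193.8, 116.6], 0.62)]
top pocket [([190.2, 136.1], 0.62), ([362.8, 263.9], 0.45)]
top pallet [([188.2, 135.9], 0.36)]
```

View pics/c2.png

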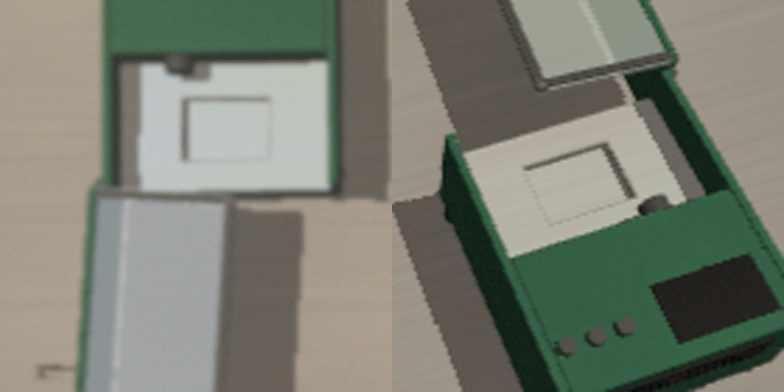

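Top crop: the door stands about square (panel nearly upright from the hinge at (95,190)), and the pocket rectangle is at crop (183–271, 98–161), i.e. full pixel (191,136). Next I fit the pocket and pallet poses to the image edges.

```bash
python3 - <<'E'
from h import *
from scipy.optimize import minimize,differential_evolution
from scipy.ndimage import map_coordinates
I={"top":cv2.imread("pics/t2.png"),"scene":cv2.imread("pics/s2.png")}
G={}
for c,i in I.items():
  g=np.sqrt(sum((cv2.Scharr(i[...,k],5,1,0)**2+cv2.Scharr(i[...,k],5,0,1)**2) for k in range(3)));G[c]=np.minimum(g,np.percentile(g,99))/np.percentile(g,99)
for c in("scene","top"):
  print(c,"pocket net",unproj(c,{"scene":(335.2,231),"top":(190.2,136.1)}[c],58)[0].round(1))
def seg(a,b,n=40):return np.linspace(a,b,n)
def rect(a,b,z):
  k=[(-a,-b,z),(a,-b,z),(a,b,z),(-a,b,z),(-a,-b,z)];return np.vstack([seg(k[i],k[i+1]) for i in range(4)])
def fit(cs,M,x0,r):
  M=np.array(M)
  def f(p):
    X=M@rz(p[2]).T+[p[0],p[1],0];return -sum(map_coordinates(G[c],proj(c,X)[:,::-1].T,order=1).mean() for c in cs)
  R=differential_evolution(f,[(v-d,v+d) for v,d in zip(x0,r)],seed=0,maxiter=60,popsize=12,polish=True);return R.x.round(3),round(-R.fun/len(cs),3)
off=np.array([65,0,0])
K=np.vstack([rect(30.5,42.5,70)]);E=np.vstack([K,seg((65,-102,115),(65,102,115),80),seg((65,-110,115),(180,-110,115)),seg((65,110,115),(180,110,115))])
for nm,M in(("pocket",K),("pocket+case",E)):
  for cs in(["top"],["scene"],["top","scene"]):print(nm,cs,fit(cs,M,[676,40,0.01],[14,14,.06]))
P=np.vstack([rect(28,40,12),rect(15,22,42)])
for cs in(["scene"],):print("pallet",cs,fit(cs,P,[584,-380,-.05],[9,9,.12]))
G0=cv2.imread("pics/t0.png");g=np.sqrt(sum((cv2.Scharr(G0[...,k],5,1,0)**2+cv2.Scharr(G0[...,k],5,0,1)**2) for k in range(3)));G["top"]=np.minimum(g,np.percentile(g,99))
G["top"]/=G["top"].max()
for cs in(["top"],["top","scene"]):print("pallet",cs,fit(cs,P,[584,-380,-.05],[9,9,.12]))
E
```

```text
scene pocket net [679.4  39.1  58. ]
top pocket net [686.6  40.8  58. ]
pocket ['top'] (array([6.87548e+02, 4.07110e+01, 1.20000e-02]), np.float32(0.492))
pocket ['scene'] (array([6.80835e+02, 3.96810e+01, 1.70000e-02]), np.float64(0.515))
pocket ['top', 'scene'] (array([6.8173e+02, 4.0576e+01, 1.2000e-02]), np.float64(0.483))
pocket+case ['top'] (array([6.78753e+02, 4.04440e+01, 4.00000e-03]), np.float64(0.516))Traceback (most recent call last):
  File "<stdin>", line 21, in <module>
  File "<stdin>", line 17, in fit
    return fun(*args, **kwargs)
    ret = solver.solve()
    next(self)
    ~~~~^^^^^^
    energy = self.func(parameters)
    return self.f(x, *self.args)
           ~~~~~~^^^^^^^^^^^^^^^
  File "<stdin>", line 16, in f
  File "<stdin>", line 16, in <genexpr>
  File "h.py", line 6, in proj
    m=camera_model(c);p=(np.array(m["R"])@np.atleast_2d(X).T).T+np.array(m["t"]).ravel();p=p@np.array(m["intrinsics"]).T;return p[:,:2]/p[:,2:]
ValueError: time passes only in moves, steps and waits
```

```bash
sed -i 's/^def proj/from functools import lru_cache\n_cm=camera_model\ncamera_model=lru_cache(None)(lambda n:_cm(n))\ndef proj/' h.py
cat > fit.py <<'E'
from h import *
from scipy.optimize import differential_evolution
from scipy.ndimage import map_coordinates
def grad(i):
  g=np.sqrt(sum((cv2.Scharr(i[...,k],5,1,0)**2+cv2.Scharr(i[...,k],5,0,1)**2) for k in range(3)));q=np.percentile(g,99);return np.minimum(g,q)/q
def seg(a,b,n=40):return np.linspace(a,b,n)
def rect(a,b,z):
  k=[(-a,-b,z),(a,-b,z),(a,b,z),(-a,b,z),(-a,-b,z)];return np.vstack([seg(k[i],k[i+1]) for i in range(4)])
def fit(G,M,x0,r):
  def f(p):
    X=M@rz(p[2]).T+[p[0],p[1],0];return -sum(map_coordinates(g,proj(c,X)[:,::-1].T,order=1).mean() for c,g in G.items())
  R=differential_evolution(f,[(v-d,v+d) for v,d in zip(x0,r)],seed=0,maxiter=60,popsize=12);return R.x.round(3).tolist(),round(-R.fun/len(G),2)
E
python3 - <<'E'
from fit import *
t0,t2,s0,s2=[grad(cv2.imread(f"pics/{n}.png")) for n in("t0","t2","s0","s2")]
C=np.vstack([seg((65,-102,115),(65,102,115),80),seg((65,-110,115),(180,-110,115)),seg((65,110,115),(180,110,115))])
for n,g in(("top",t2),("scene",s2)):
  print("case",n,fit({n:g},C,[682,40,0.01],[12,12,.06]))
for n,g in(("top",t0),("scene",s0)):
  print("plate",n,fit({n:g},rect(28,40,12),[584,-380,-.05],[9,9,.12]),"brass",fit({n:g},rect(15,22,42),[584,-380,-.05],[9,9,.12]))
E
```

```text
case top ([676.152, 38.205, 0.018], np.float64(0.7))
case scene ([681.388, 38.793, 0.021], np.float32(0.72))
plate top ([585.73, -379.824, -0.067], np.float64(0.38)) brass ([583.647, -376.754, -0.061], np.float64(0.82))
plate scene ([579.565, -379.741, -0.063], np.float64(0.5)) brass ([580.138, -377.843, -0.03], np.float64(0.63))
```

Both views agree on the offset from pallet to pocket: about +101.5 mm in x and +420 mm in y. They differ from each other by 6 mm in absolute x. I'll first centre the pallet in x with a cross grip, which fixes the scale, and then grip it along y.

```bash
python3 - <<'E'
from h import *
j=-.064;x,y=583,-379
movep([x,y,90],quat(j));movel([x,y,18],max_speed=120)
grasp(20);sleep(.2);p1=get_tcp_pos();print("x grip",get_opening(),p1,get_force().round(1))
open_gripper();movel([x,y,75],max_speed=200)
movel([p1[0],y,76],quat(j+np.pi/2),max_speed=100)
movel([p1[0],y,18],max_speed=120);print(get_joint_positions().round(2))
grasp(60);sleep(.2);print("y grip",get_opening(),get_tcp_pos(),get_force().round(1),get_time())
a=grab_frame("scene");cv2.imwrite("pics/s3.png",a)
print([ (d["location"],d["confidence"]) for d in tip_of("scene","pallet")])
cv2.imwrite("pics/c3.png",cv2.resize(a[190:310,100:240],None,fx=4,fy=4))
E
```

```text
x grip 0.22084813559619124 [ 582.98258554 -378.99686569   17.96844519] [ 0.9 -0.6 -1. ]
[-0.66  0.78  1.32 -0.    1.04 -2.17]
y grip 0.09240753364232543 [ 582.97147097 -379.01594527   17.98745518] [ 0.4 -0.7  0.7] 23.625
[([139.8, 221.4], 0.63), ([170.7, 252.9], 0.61)]
```

View pics/c3.png

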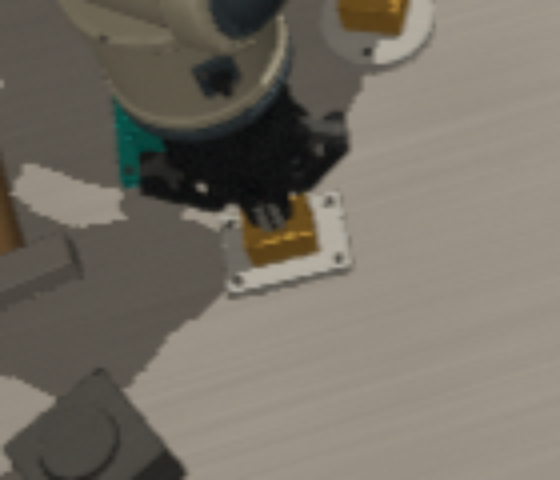

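```bash
python3 - <<'E'
from h import *
for z in(18,60):print((proj("scene",[[583,-379,z]])[0]-[100,190])*4)
t=get_tcp_pos();print(t)
b=grab_frame("top");cv2.imwrite("pics/c4.png",np.hstack([cv2.resize(b[140:240,290:390],None,fx=3.9,fy=3.9),cv2.resize(cv2.imread("pics/s3.png")[215:275,135:195],(390,390))]))
print((proj("top",[[583,-379,18]])[0]-[290,140])*3.9)
E
```

```text
[282.68623575 239.22131515]
[269.64870455 210.9747975 ]
[ 583.01926475 -379.01806752   18.00550372]
[194.10292875 139.50097835]
```

View pics/c4.png

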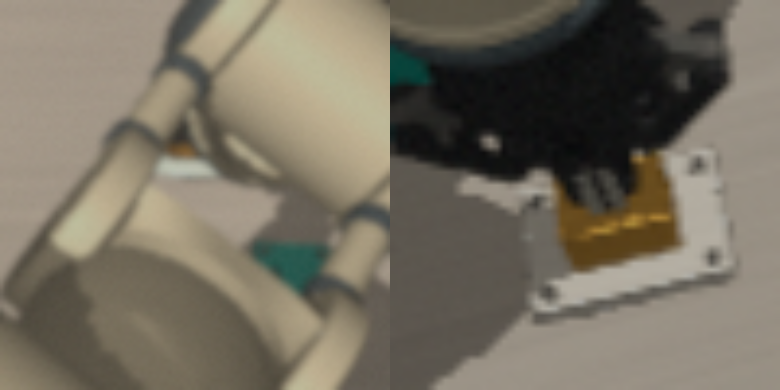

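```bash
python3 - <<'E'
from fit import *
s3=grad(cv2.imread("pics/s3.png"))
print("plate now",fit({"scene":s3},rect(28,40,12),[590,-380,-.05],[25,20,.3]))
B=rect(15,22,42)
print("brass now",fit({"scene":s3},np.vstack([B,B-[0,0,30]])[ [*range(40,80),*range(200,240)] ],[590,-380,-.05],[25,20,.2]))
print(unproj("scene",[(158.1,263.5),(187.8,256.5),(185,238)],12).round(0))
print(get_opening())
open_gripper();print(get_opening(),get_force(),get_tcp_pos())
a=grab_frame("scene");cv2.imwrite("pics/s4.png",a)
s4=grad(a);print("plate open",fit({"scene":s4},rect(28,40,12),[590,-380,-.05],[25,20,.3]),get_time())
cv2.imwrite("pics/c5.png",cv2.resize(a[205:285,125:205],None,fx=7,fy=7,interpolation=2))
E
```

```text
plate now ([577.096, -398.686, -0.113], np.float64(0.52))
brass now ([593.115, -376.616, -0.039], np.float64(0.93))
[[ 608. -418.   12.]
 [ 612. -340.   12.]
 [ 557. -336.   12.]]
-0.05341819696293838
85.3997412195541 [-0.69060946 -0.68445895 -0.66081167] [ 582.98113546 -379.01080366   18.00782483]
plate open ([579.111, -380.333, -0.035], np.float32(0.53)) 24.6083
```

View pics/c5.png

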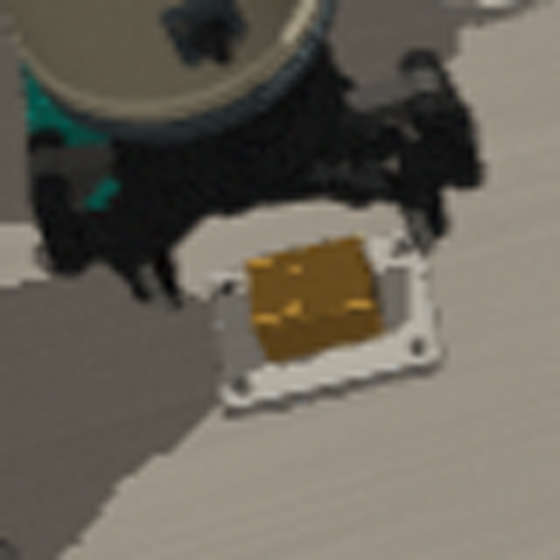

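The open fingers straddle the block, but their tips sit well above it: the mid-tip pixel (166,243) corresponds to z≈60. The real fingertips therefore appear to be about 27 mm higher than the reported TCP, and they closed above the block. I'll measure this by touching the block top with shut fingers.

```bash
python3 - <<'E'
from h import *
grasp(20);print(get_opening(),get_force().round(1),get_tcp_pos()[2])
z=18
while z>-12:
  z-=1.5;movel([583,-379,z],max_speed=40);f=get_force()
  if abs(f[2])>4:break
print(z,get_tcp_pos(),f.round(1),get_time())
E
```

```text
-0.35717037883297753 [0.5 0.5 0.1] 18.008615474729943
12.0 [ 583.05573815 -379.03371287   13.2909156 ] [-5.3  2.7 19.3] 26.375
```

```bash
python3 - <<'E'
from h import *
movel([583,-379,40],max_speed=200);movel([655,-379,25],max_speed=250);movel([655,-379,4],max_speed=100)
print(get_force().round(1))
z=4
while z>-34:
  z-=2.5;movel([655,-379,z],max_speed=60);f=get_force()
  if abs(f[2])>4:break
print(z,get_tcp_pos(),f.round(1),get_time())
movel([655,-379,60],max_speed=250)
E
```

```text
[-0.3 -0.4  0.9]
-31.0 [ 655.1282936  -379.10681604  -28.69083287] [-9.8  5.6 29.1] 30.9667
```

Bench contact came at TCP z = −28.6 and the block top at 13.5, so the real fingertips are 28.5 mm above the reported TCP. I grip with that correction and carry the pallet to hover over the pocket.

```bash
python3 - <<'E'
from h import *
j=-.064+np.pi/2;x,y=583,-379.5
open_gripper()
movel([x,y,50],quat(j),max_speed=250);movel([x,y,-14.5],max_speed=120);print(get_force().round(1))
grasp(70);sleep(.15);g=get_opening();p=get_tcp_pos();print("grip",g,p,get_force().round(1),get_time())
if g>20:
  movel([x,y,118],max_speed=250);print(get_opening(),get_force().round(1))
  q=quat(np.pi/2+.018)
  movep([684.5,40.3,118],q);movel([684.5,40.3,66],max_speed=120);print(get_tcp_pos(),get_opening(),get_force().round(1))
print(get_time())
a=grab_frame("scene");cv2.imwrite("pics/s6.png",a);b=grab_frame("top");cv2.imwrite("pics/t6.png",b)
k=5
im=cv2.resize(a[190:270,290:380],None,fx=k,fy=k,interpolation=2)
for z0,col in((82,(0,255,255)),):pass
im2=im.copy();c=np.array([684.5,40.3,0]);R=rz(.018)
for h1,h2,z,col in((28,40,92.5,(255,0,0)),(30,42,70,(0,0,255)),(15,22,122.5,(255,255,0))):
  X=[c+R@np.array([u*h1,v*h2,z]) for u,v in((-1,-1),(1,-1),(1,1),(-1,1))]
  cv2.polylines(im2,[np.int32((proj("scene",X)-[290,190]+.5)*k)],True,col,1)
cv2.imwrite("pics/c6.png",cv2.resize(np.hstack([im,im2]),(790,351)))
E
```

```text
[-0.6  0.1  0.1]
grip 42.770392157582016 [ 583.38544932 -379.82027552  -13.55372639] [-1.4  0.5  7.3] 34.0083
42.736569577022436 [-0.3  0.2 -3.2]
[684.82125928  39.93171459  66.34530846] 42.79683176434558 [-1.4 -0.3 -3.6]
36.8667
```

View pics/c6.png

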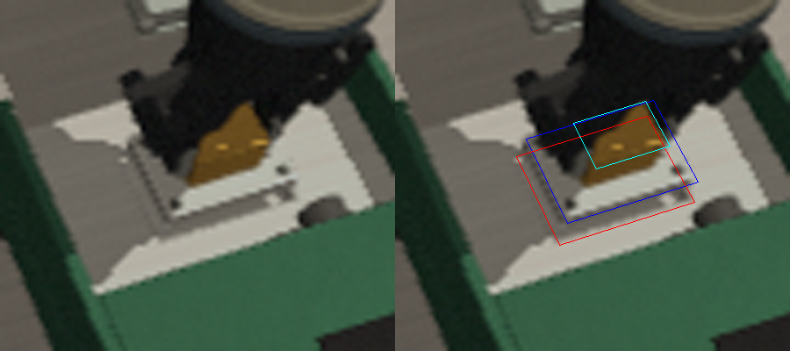

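```bash
python3 - <<'E'
from fit import *
g=grad(cv2.imread("pics/s6.png"));M=rect(28,40,91.9)
near=M[[*range(40,80)]]  # +x edge
mid=np.vstack([near,seg((28,-40,91.9),(5,-40,91.9)),seg((28,40,79.9),(-10,40,79.9)),seg((28,-40,79.9),(28,40,79.9))])
print(fit({"scene":g},mid,[683,39,.018],[9,9,.08]))
mid=np.vstack([near,seg((28,-40,79.9),(28,40,79.9)),seg((28,-40,91.9),(10,-40,91.9)),seg((28,-40,91.9),(28,-40,79.9)),seg((28,-40,79.9),(0,-40,79.9))])
print(fit({"scene":g},mid,[683,39,.018],[9,9,.08]))
E
```

```text
([676.409, 40.116, 0.028], np.float64(0.53))
([687.513, 47.919, 0.085], np.float64(0.57))
```

```bash
python3 - <<'E'
from h import *
x,y=684.5,40.5;z=60.
movel([x,y,z],max_speed=80)
while z>43:
  z-=2;movel([x,y,z],max_speed=50);f=get_force();p=get_tcp_pos()
  print(z,p.round(1),f.round(1))
  if f[2]>25:break
  x+=np.clip(.05*f[0],-1,1)*(abs(f[0])>4);y+=np.clip(.05*f[1],-1,1)*(abs(f[1])>4)
print(get_opening(),get_torque(),get_time())
E
```

```text
58.0 [684.4  40.5  57.9] [ 1.2  0.3 -3.2]
56.0 [684.4  40.5  55.8] [ 0.8 -0.6 -3.1]
54.0 [684.4  40.5  53.8] [-0.   0.9 -4.1]
52.0 [684.4  40.5  51.8] [ 0.3 -0.5 -3. ]
50.0 [684.4  40.5  49.8] [-0.4 -0.8 -3.5]
48.0 [684.4  40.5  47.9] [-0.2 -0.2 -3.7]
46.0 [684.4  40.5  45.9] [-0.5  0.5 -4. ]
44.0 [684.8  40.5  44.4] [-1.   0.4  4.1]
42.0 [684.9  40.5  44.4] [-11.4   0.2  31.5]
42.9654494607585 [-0.08941411  1.97543112 -0.05718673] 39.4667
```

It went in freely and bottomed at TCP 44.4, exactly the predicted height. I release, press once on the block top to confirm the height, retreat and look.

```bash
python3 - <<'E'
from h import *
movel([684.5,40.5,44.4],max_speed=60)
open_gripper();movel([684.5,40.5,95],max_speed=150);grasp(20)
movel([684.5,40.5,74],max_speed=120);z=74
while z>66:
  z-=1;movel([684.5,40.5,z],max_speed=40);f=get_force()
  if f[2]>20:break
print(z,get_tcp_pos().round(1),f.round(1))
movel([684.5,40.5,150],max_speed=200)
movep([480,-300,230],quat(np.pi/2))
a=grab_frame("scene");b=grab_frame("top");cv2.imwrite("pics/s7.png",a);cv2.imwrite("pics/t7.png",b)
print(get_time(),get_force().round(1))
o=[cv2.resize(b[90:230,110:250],None,fx=2.8,fy=2.8,interpolation=2),cv2.resize(a[165:305,270:410],None,fx=2.8,fy=2.8,interpolation=2)]
cv2.imwrite("pics/c7.png",np.hstack(o))
for n in("door_handle","door_hinge"):print(n,[(unproj("scene",d["location"],122).round(0).tolist(),d["confidence"]) for d in tip_of("scene",n)])
E
```

```text
69 [684.8  40.5  71.2] [-11.5   0.1  30.3]
45.2 [-0.4 -0.2  0.1]
door_handle [([[432.0, 215.0, 122.0]], 0.94)]
door_hinge [([[604.0, 154.0, 122.0]], 0.59), ([[419.0, -413.0, 122.0]], 0.21)]
```

View pics/c7.png

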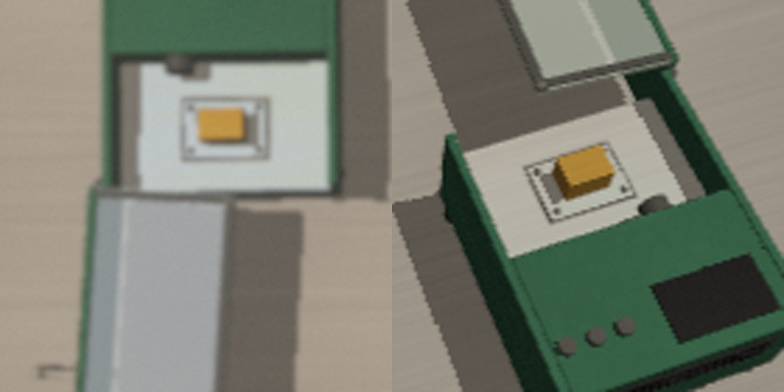

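The pallet lies in the pocket at top crop (225,128) with an even gap all round and the plate flush. The door is open.

```bash
python3 -c "
from bench import *
finish_job();print(get_time())"
```

```text
the job is handed in; nothing more can be done
the job is handed in; nothing more can be done
```

The door is open and the rectangular pallet is fully seated in the pocket, right way up. I handed the job in with about 45 s on the clock (limit 67 s).

**What I did:** I swung the door open by its handle, gripped the pallet by its brass block, lowered it into the pocket, pressed it home and withdrew the arm.

**Last checks:**
- **Door:** from the camera it stands at about 1.65 rad, slightly past square to the front.
- **Pallet seating:** it bottomed at the predicted height with no sideways resistance on the way in. A final press of about 30 N on the block top met it at 99.7 mm, where 100 mm was expected. The last picture shows the plate flush with an even gap all round.
- **Retreat:** the arm ended clear, with the force reading near zero.
- **Left alone:** I did not touch the round carrier, the jar or the turquoise look-alike. My last close-up covered only the machine, so I did not look at them again.

**What failed or disagreed:**
- **Fingertip height:** the real fingertips are about 28.5 mm higher than the reported tool point. My first two grips therefore closed above the block without moving it. I found the offset by touching the block top and then the bench.
- **Camera disagreement:** the two cameras differed by about 6 mm in x, so I used the pallet-to-pocket offset, on which they agreed.

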